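Hold the walnut caddy tipped over the mixing bowl

TASK

Pick up the grey caddy of walnuts and hold it tipped over the steel mixing bowl, so that all four walnuts lie together in one low corner of the caddy and that corner is just above the bowl, well inside its rim, ready for the cook to count them out by hand. Spill no walnut, keep the caddy clear of the counter and the bowl, and leave the bowl and the other things on the counter where they are. Finish while still holding the caddy tipped and steady: do not put it down or let go.

Things in the scene. Friction and masses are not known exactly. Their poses are not given: they have to be found in the camera images.
- caddy: grey enamelled steel caddy, an open rectangular box 260 long (its x) x 190 wide (its y) x 55 mm high, walls and floor 3 mm, with a straight wooden handle above it along its x, over the middle. Origin: centre of its underside, z up. Loose, about 0.55 kg (varies by a quarter).
- caddy_handle (a point): centre of the caddy's wooden handle, 117 mm above the caddy's underside, same axes as the caddy. The handle is a rounded rectangular bar 20 mm wide (caddy y), 24 mm high and 260 mm long (caddy x), held at its ends by two flat steel uprights 30 mm wide and 133 mm high; there is 50 mm of free height between the box's rim and the bar.
- caddy_corner1 (a point): inside floor corner of the caddy on its +x +y side: 127 mm along x, 92 mm along y and 3 mm up from the caddy's origin (signs as named)
- caddy_corner2 (a point): inside floor corner of the caddy on its -x +y side: 127 mm along x, 92 mm along y and 3 mm up from the caddy's origin (signs as named)
- caddy_corner3 (a point): inside floor corner of the caddy on its -x -y side: 127 mm along x, 92 mm along y and 3 mm up from the caddy's origin (signs as named)
- caddy_corner4 (a point): inside floor corner of the caddy on its +x -y side: 127 mm along x, 92 mm along y and 3 mm up from the caddy's origin (signs as named)
- walnut1: walnut in its shell, 40 mm long, 35 mm thick, 14 g, loose in the caddy; it rolls or slides on a slope of about 10 degrees; nuts that jam on the way settle into the corner when the caddy is tipped 25 to 30 degrees or swayed a little. Origin: its centre
- walnut2: walnut in its shell, 40 mm long, 35 mm thick, 14 g, loose in the caddy; it rolls or slides on a slope of about 10 degrees; nuts that jam on the way settle into the corner when the caddy is tipped 25 to 30 degrees or swayed a little. Origin: its centre
- walnut3: walnut in its shell, 40 mm long, 35 mm thick, 14 g, loose in the caddy; it rolls or slides on a slope of about 10 degrees; nuts that jam on the way settle into the corner when the caddy is tipped 25 to 30 degrees or swayed a little. Origin: its centre
- walnut4: walnut in its shell, 40 mm long, 35 mm thick, 14 g, loose in the caddy; it rolls or slides on a slope of about 10 degrees; nuts that jam on the way settle into the corner when the caddy is tipped 25 to 30 degrees or swayed a little. Origin: its centre
- bowl: round stainless-steel mixing bowl, 250 mm across the rim, 100 mm high, 3 mm wall, 0.6 kg, standing loose and empty on the counter on the other side of the work from the caddy (left or right of the robot). Origin: centre of its underside.
- bowl_rim (a point): centre of the mixing bowl's mouth, level with its rim, 100 mm above the counter
- counter: white stone worktop at z = 0, fixed
- white_bowl: bystander: white ceramic bowl, 130 mm across, 75 mm high. Origin: centre of its underside
- glass_dish: bystander: small glass dish, 90 mm across, 42 mm high. Origin: centre of its underside
- carafe: bystander: glass carafe, 86 mm across, 190 mm high. Origin: centre of its underside
- nutcracker: bystander: steel nutcracker lying flat, 160 long x 80 wide x 14 mm high, its two arms running from the pivot towards its -x. Origin: under its pivot

How it is judged:
At the end, for the whole second after the job is handed in: Fingers hold the caddy at rest, tilted 0.2 rad or more, off counter and bowl; all four walnut centres rest within 145 mm of one inside floor corner, which is within 85 mm (level) of the bowl mouth's centre and 0 to 100 mm above its rim; bowl and bystanders moved under 30 mm (((distance between each of walnut1, walnut2, walnut3, walnut4 and caddy_corner1 below 0.145 m and horizontal distance between caddy_corner1 and bowl_rim below 0.085 m and height (world z) of caddy_corner1 between 0.1 and 0.2 m) or (distance between each of walnut1, walnut2, walnut3, walnut4 and caddy_corner2 below 0.145 m and horizontal distance between caddy_corner2 and bowl_rim below 0.085 m and height (world z) of caddy_corner2 between 0.1 and 0.2 m) or (distance between each of walnut1, walnut2, walnut3, walnut4 and caddy_corner3 below 0.145 m and horizontal distance between caddy_corner3 and bowl_rim below 0.085 m and height (world z) of caddy_corner3 between 0.1 and 0.2 m) or (distance between each of walnut1, walnut2, walnut3, walnut4 and caddy_corner4 below 0.145 m and horizontal distance between caddy_corner4 and bowl_rim below 0.085 m and height (world z) of caddy_corner4 between 0.1 and 0.2 m)) and angle between caddy's own z axis and vertical above 0.2 rad and contact force between the fingers and caddy above 1 N and contact force between caddy and counter below 0.1 N and contact force between caddy and bowl below 0.1 N and linear speed of caddy below 0.02 m/s and angular speed of caddy below 0.1 rad/s and linear speed of each of walnut1, walnut2, walnut3, walnut4 below 0.05 m/s and distance of each of bowl, white_bowl, glass_dish, carafe, nutcracker from where it was at the start of the episode below 0.03 m); the arm keeps its last pose, push and grip.
It fails at once if a walnut falls out onto the counter or into the bowl (contact force between any of walnut1, walnut2, walnut3, walnut4 and counter above 0.02 N or contact force between any of walnut1, walnut2, walnut3, walnut4 and bowl above 0.02 N).
It fails at once if the mixing bowl is pushed more than 30 mm or tipped (distance of bowl from where it was at the start of the episode above 0.03 m or angle between bowl's own z axis and vertical above 0.3 rad).
It fails at once if a bystander (white bowl, glass dish, carafe, nutcracker) is pushed more than 30 mm or knocked over (distance of any of white_bowl, glass_dish, carafe, nutcracker from where it was at the start of the episode above 0.03 m or angle between any of white_bowl, glass_dish, carafe, nutcracker's own z axis and vertical above 0.3 rad).
It also fails if it takes over 54 s, if anything falls off the work surface, if the arm or the gripper's body presses on something with over 40 N, if the wrist force passes 120 N, or if a joint passes its speed limit or range.

ROBOT

A 6-joint arm with a two-finger parallel gripper is mounted at the origin on the work surface. World frame = base frame: x ahead of the robot, y to its left, z up, the work surface at z = 0. Lengths are in m, angles in rad, forces in N, time in s.
With the tool pointing down it reaches from about 0.35 to 0.85 m from the base axis. Payload 8.1 kg.
Tool frame: the origin (TCP) lies between the finger pads; the fingertips stand 19 mm ahead of it and the grasp point (between the pads) is the TCP; z points along the fingers, x is the direction in which the jaws open and shut, and the axes are right-handed (so a half turn about z gives the same grasp; the last joint's range is limited). The gripper opens to 93 mm and grips with 3 to 60 N. Pads are 15 mm wide; open, the fingers measure 128 mm over their backs; the gripper's body (75 mm by 188 mm) begins 65 mm behind the grasp point.
Start: joints at [1.117, 0.13, 1.488, -0, 1.523, -0.085], TCP at [0.216, 0.56, 0.238] pointing down, gripper open.
Joint ranges: [-2.96, 2.96], [-0.89, 2.26], [0.02, 2.5], [-1.34, 4.48], [0, 2.73], [-2.66, 2.66]. Speed limits (rad/s): [2.39, 2.39, 2.79, 3.14, 3.14, 3.14].

INTERFACE

Orientations are given as a unit quaternion [x, y, z, w].
In Python, from station import get_obs, camera, close_job, spot_in gives the robot as it stands. The module is installed in compiled form; this text tells all that it offers.
- The arm moves only by the tool send_rows, never from a script. Its arguments are lists of equal length, an entry for each row: "dr": the turn, a rotation vector about the tool's x, y, z scaled (see below), a list of three; "xyz": the shift along the tool's x, y, z scaled (see below), a list of three; "gripper": the opening, from 0 (shut) to 1 (fully open). A call has 1 to 12 rows; each row is the pose to reach, as a shift and turn from the pose commanded when the call began, along the tool's axes at that moment; what a row does not reach only later rows make up. The controller multiplies each number of a shift by 0.5 m and each number of a turn by 60 degrees. A row lasts 1/8 s, in which the tool goes at most 62.5 mm and 10.7 degrees, less where a joint would pass 70% of its speed; a pose out of reach is approached as far as the arm can. A call with a number of a shift or a turn outside -1 to 1 is refused whole. A call with a gripper value outside its range is refused whole. The fingers move at their own pace and stop on an object; "squeeze" is the grip in N (left out, the last holds). Time passes only in rows, so rows that repeat a pose let the fingers close. It gives the time, the measured TCP pose, the force and the opening at its end, in the units of the state.
- get_obs(): the state, without advancing time (a new reading comes with each control period).
- camera(name): name is "scene" or "top"; returns a dict with "frame" (384x512x3 uint8, blue, green, red), "K" (3x3 intrinsics, pixels), "eye" and "attitude" of the camera in the world. Camera axes: x right, y down, z forward; pixel columns grow to the right and rows downward; lengths in m; the calibration is good to about 2 mm. A picture is of the moment at which its call begins. There is no depth.
- close_job(): hands the job in, once; it reports no verdict.
Trained networks look in the newest picture that a camera, given by its name, has taken for a name from the list of things; names that differ only in an ending like _2 or _b are one class to them, and where a whole thing is asked for, a point or a joint stands for the part that bears it (a point fixed in the world has none). Each returns a list of dicts, best first, with "confidence" (0 to 1); they miss things now and then, are a little off and sometimes report something else, mostly with a low value. They report only what shows in the picture. A call takes as long as a camera call.
- spot_in(camera, name): "point" ([column, row] as shares, 0 to 1, of the picture: columns of its width, rows of its height, amid what is visible of it).
The state is a dict: "time_s": time; "joint_positions": joint angles; "dq": joint speeds; "tau": joint torques, N m; "eef_pos": TCP position; "tcp_rot": TCP orientation; "ft_force": force on the tool from outside, world axes, zero at the start; "moment": the same for the moment, N m; "width": finger opening in m.
Only numpy, scipy, OpenCV 4.12 (cv2) and the standard library are available. Lean on these libraries where they do the work, as an engineer would, in place of code of your own. Each camera call takes 0.05 s, during which the arm holds its last target. There are 200 camera calls.

## Working session

There is one attempt and no reset: what is moved stays moved. The work goes in short steps, Python scripts to look and compute and a tool call to move; the robot and the scene stay as the last step left them, time stands still between calls to the robot, and variables do not carry over. Pictures are saved under pics/ and viewed, about 8 in all and at most 12, crops included, and the job is handed in when it is done.

Besides the shell and the picture viewer there is one more tool, called after ">>>" by a JSON object that holds its "op" and its "data", one argument or row to a line. send_rows: Moves the arm, as the interface text tells. Its arguments: {"type":"object","properties":{"dr":{"type":"array"},"xyz":{"type":"array"},"gripper":{"type":"array"},"squeeze":{"type":"number"}},"required":["dr","xyz","gripper"]}

```bash
mkdir -p pics; cat > h.py <<'E'
import numpy as np,cv2
from scipy.spatial.transform import Rotation as R
from station import get_obs,camera,close_job,spot_in
def cam(n,save=None):
    c=camera(n)
    if save: cv2.imwrite('pics/'+save,c['frame'])
    return c
def rot(a):
    a=np.array(a,float)
    return a if a.shape==(3,3) else R.from_quat(a).as_matrix()
def ray(c,u,v,z):
    d=rot(c['attitude'])@np.linalg.inv(c['K'])@np.array([u,v,1]); e=np.array(c['eye'])
    return e+d*(z-e[2])/d[2]
def proj(c,P):
    p=c['K']@(rot(c['attitude']).T@(np.array(P,float)-np.array(c['eye'])))
    return p[:2]/p[2]
E
python3 - <<'E'
from h import *
print(get_obs())
for n in ['top','scene']:
    c=cam(n,n+'0.png'); print(n,c['K'],c['eye'],c['attitude'])
    for k,z in dict(caddy=0.03,caddy_handle=.117,caddy_corner1=.003,walnut1=.02,bowl=.05,bowl_rim=.1,white_bowl=.04,glass_dish=.02,carafe=.1,nutcracker=.007).items():
        for d in spot_in(n,k)[:4]:
            u,v=np.array(d['point'])*[512,384]; print(k,round(d['confidence'],2),np.round([u,v]),ray(c,u,v,z).round(3))
a=cv2.imread('pics/top0.png');cv2.imwrite('pics/t0.png',cv2.resize(a,(800,600)))
a=cv2.imread('pics/scene0.png');cv2.imwrite('pics/s0.png',cv2.resize(a,(800,600)))
E
```

```text
{'time_s': 0.0, 'joint_positions': array([ 1.11664163e+00,  1.31165349e-01,  1.48927107e+00, -9.83385150e-06,
        1.52300494e+00, -8.54001947e-02]), 'dq': array([ 5.25956891e-05, -6.94627306e-04, -1.05889436e-04, -1.23259550e-03,
        3.87283607e-04,  1.38151479e-03]), 'tau': array([ 5.99482446e-04, -5.59860349e+01, -4.91753483e+01,  7.66844326e-02,
        3.54435341e-02, -1.63542622e-04]), 'eef_pos': array([0.21601878, 0.55918922, 0.23658943]), 'tcp_rot': array([ 8.24758248e-01,  5.65484729e-01, -8.01754477e-04,  4.60048513e-04]), 'ft_force': array([ 0.49606188,  0.54077786, -0.49098491]), 'moment': array([0.01443764, 0.00862062, 0.03689531]), 'width': 0.09332884075627702}
top [[368.60876936   0.         251.86363968]
 [  0.         368.60876936 187.71315209]
 [  0.           0.           1.        ]] [ 0.36962152 -0.01059105  1.10148559] [-0.69454171  0.71267162 -0.06254678  0.07615039]
caddy_handle 0.7 [187. 231.] [0.454 0.181 0.117]
caddy_corner1 0.8 [189. 230.] [0.466 0.199 0.003]
walnut1 0.61 [163. 214.] [0.513 0.273 0.02 ]
walnut1 0.52 [221. 255.] [0.388 0.103 0.02 ]
w
[... 482 characters left out ...]
        0.           1.        ]] [ 1.08561331 -0.53199767  0.76891494] [ 0.84208281  0.3442888  -0.1630456  -0.38180872]
caddy 0.96 [274. 163.] [0.466 0.182 0.03 ]
caddy_handle 0.69 [274. 164.] [0.544 0.094 0.117]
caddy_corner1 0.86 [274. 165.] [0.449 0.201 0.003]
caddy_corner1 0.62 [305. 243.] [0.747 0.002 0.003]
walnut1 0.44 [243. 166.] [0.394 0.106 0.02 ]
bowl 0.72 [202. 214.] [ 0.492 -0.15   0.05 ]
bowl_rim 0.58 [204. 217.] [ 0.546 -0.182  0.1  ]
white_bowl 0.76 [306. 243.] [ 0.764 -0.024  0.04 ]
glass_dish 0.83 [118. 313.] [ 0.573 -0.467  0.02 ]
glass_dish 0.32 [205. 214.] [ 0.473 -0.13   0.02 ]
carafe 0.73 [359. 132.] [0.62  0.448 0.1  ]
nutcracker 0.74 [202. 170.] [0.292 0.005 0.007]
```

View pics/t0.png

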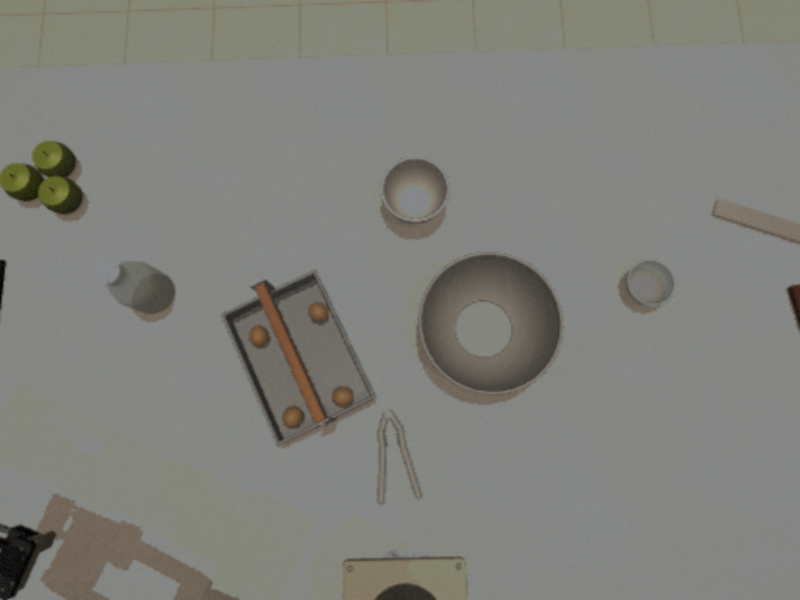

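View pics/s0.png

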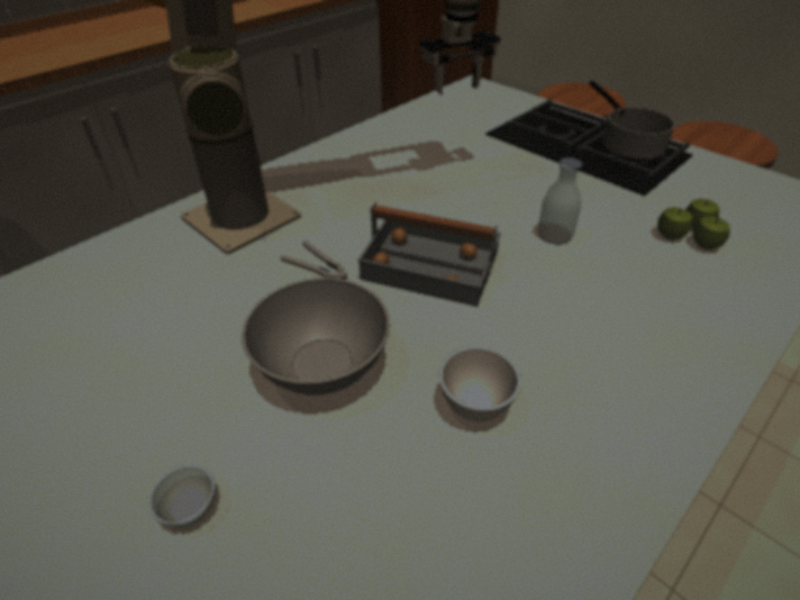

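The top view shows the caddy left of centre, with handle ends at about (263,287) and (322,422). One walnut sits in each quarter of it, and the bowl rim is centred at about (490,323). All of these are in the 800-wide picture. The networks' positions agree with this. Next I refine the handle pose and plan the grasp.

```bash
cat >> h.py <<'E'
def plan(p,Rm,o=None):
    "shift, turn in scaled tool units to reach TCP position p, rotation Rm"
    o=o or get_obs(); R0=R.from_quat(o['tcp_rot'])
    x=R0.inv().apply(np.array(p)-o['eef_pos'])/0.5
    d=(R0.inv()*R.from_matrix(Rm)).as_rotvec()/np.radians(60)
    return x.round(3),d.round(3)
def tool(jaw):  # tool down with jaw angle (deg)
    a=np.radians(jaw); x=np.array([np.cos(a),np.sin(a),0]); z=np.array([0,0,-1.]); return np.c_[x,np.cross(z,x),z]
E
python3 - <<'E'
from h import *
c=cam('top'); f=c['frame']; hsv=cv2.cvtColor(f,cv2.COLOR_BGR2HSV)
m=cv2.inRange(hsv,(3,90,60),(20,255,255)); m[:, :130]=0; m[:,250:]=0
m=cv2.morphologyEx(m,cv2.MORPH_OPEN,np.ones((2,2)))
n,l,s,ce=cv2.connectedComponentsWithStats(m)
i=1+s[1:,4].argmax(); ys,xs=np.where(l==i)
b=cv2.boxPoints(cv2.minAreaRect(np.c_[xs,ys].astype(np.float32))); print(s[1:],b)
s_=sorted(b.tolist(),key=lambda q:q[1]); e1=np.mean(s_[:2],0); e2=np.mean(s_[2:],0)
A,B=ray(c,*e1,.129),ray(c,*e2,.129); print('handle',A,B,(A+B)/2,np.linalg.norm(A-B),np.degrees(np.arctan2(*(A-B)[1::-1])))
k=1/1.5625
q=[ray(c,u*k,v*k,.055) for u,v in [(225,317),(316,272),(373,398),(281,443)]]
print('box',np.mean(q,0)); 
for a_,b_ in [(0,3),(1,2),(0,1),(3,2)]: d=q[a_]-q[b_]; print(np.linalg.norm(d),np.degrees(np.arctan2(d[1],d[0])))
print('bowl',ray(c,490.5*k,323*k,.1), [np.linalg.norm(ray(c,490.5*k,323*k,.1)-ray(c,u*k,v*k,.1)) for u,v in [(419,323),(562,323),(490,252),(490,394)]])
R0=rot(get_obs()['tcp_rot']); print('jaw',np.degrees(np.arctan2(R0[1,0],R0[0,0])),R0.round(3))
E
```

```text
[[164 182  45  90 733]
 [199 195  12  12 113]
 [161 210  11  13 115]
 [214 249  13  12 128]
 [182 262  13  13 128]] [[162.9489  184.27795]
 [170.1345  181.03738]
 [209.57253 268.4869 ]
 [202.38692 271.72748]]
handle [0.58387062 0.23690974 0.129     ] [0.34982859 0.12952152 0.129     ] [0.4668496  0.18321563 0.129     ] 0.2575032057058799 24.64762621062809
box [0.46677644 0.18307292 0.055     ]
0.2523706072719258 25.16559080220653
0.2562513559228823 23.681858911273245
0.18688925801920603 115.57521307617992
0.18026610528117554 114.3840857431998
bowl [ 0.51153399 -0.16190542  0.1       ] [np.float64(0.12495187999203844), np.float64(0.12427793137487081), np.float64(0.12845166722939674), np.float64(0.12243945478652994)]
jaw 68.86932123735343 [[ 0.36   0.933  0.   ]
 [ 0.933 -0.36   0.   ]
 [ 0.    -0.    -1.   ]]
```

```bash
python3 -c "
from h import *
print(plan([.467,.183,.24],tool(114.6)))"
```

```text
(array([-0.522,  0.739, -0.005]), array([ 0.   , -0.   , -0.762]))
```

>>> {"op": "send_rows", "data": {
  "dr": [
    [0,0,-0.1],
    [0,0,-0.2],
    [0,0,-0.3],
    [0,0,-0.4],
    [0,0,-0.5],
    [0,0,-0.6],
    [0,0,-0.7],
    [0,0,-0.762],
    [0,0,-0.762],
    [0,0,-0.762],
    [0,0,-0.762],
    [0,0,-0.762]
  ],
  "xyz": [
    [-0.052,0.074,0],
    [-0.104,0.148,0],
    [-0.157,0.222,0],
    [-0.209,0.296,0],
    [-0.261,0.37,0],
    [-0.313,0.443,0],
    [-0.365,0.517,0],
    [-0.418,0.591,0],
    [-0.47,0.665,0],
    [-0.522,0.739,0],
    [-0.522,0.739,0],
    [-0.522,0.739,0]
  ],
  "gripper": [1,1,1,1,1,1,1,1,1,1,1,1],
  "squeeze": 60
}}

```text
time_s: 2.65
eef_pos: [0.4666, 0.1833, 0.2376]
tcp_rot: [0.541, 0.841, 0.0, -0.0]
ft_force: [0.3, -0.9, -0.1]
width: 0.0932
```

```bash
python3 -c "
from h import *
o=get_obs();print(o['time_s'],o['joint_positions'].round(3),o['eef_pos'],plan([.467,.183,.117],tool(114.6)))
c=cam('top','top1.png')"
```

```text
2.65 [ 0.272 -0.139  1.757  0.     1.524 -1.728] [0.46664538 0.18325226 0.23763064] (array([-0.001,  0.   ,  0.241]), array([-0.   , -0.   , -0.001]))
```

View pics/top1.png

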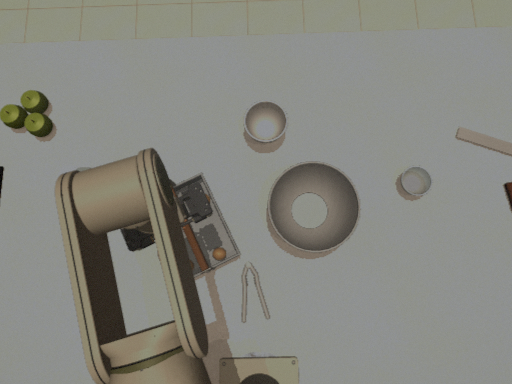

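The arm stands over the caddy, with the fingers either side of the handle at about (190,215). I'll descend and close.

>>> {"op": "send_rows", "data": {
  "dr": [
    [0,0,0],
    [0,0,0],
    [0,0,0],
    [0,0,0],
    [0,0,0],
    [0,0,0],
    [0,0,0],
    [0,0,0],
    [0,0,0],
    [0,0,0],
    [0,0,0],
    [0,0,0]
  ],
  "xyz": [
    [0,0,0.04],
    [0,0,0.08],
    [0,0,0.12],
    [0,0,0.16],
    [0,0,0.2],
    [0,0,0.22],
    [0,0,0.238],
    [0,0,0.238],
    [0,0,0.238],
    [0,0,0.238],
    [0,0,0.238],
    [0,0,0.238]
  ],
  "gripper": [1,1,1,1,1,1,1,1,0.6,0.3,0,0],
  "squeeze": 60
}}

```text
time_s: 4.2
eef_pos: [0.467, 0.183, 0.1189]
tcp_rot: [0.54, 0.841, 0.0, 0.0]
ft_force: [-0.2, -0.6, -0.5]
width: 0.0574
```

>>> {"op": "send_rows", "data": {
  "dr": [
    [0,0,0],
    [0,0,0],
    [0,0,0],
    [0,0,0],
    [0,0,0],
    [0,0,0],
    [0,0,0],
    [0,0,0],
    [0,0,0],
    [0,0,0]
  ],
  "xyz": [
    [0,0,0],
    [0,0,0],
    [0,0,0],
    [0,0,0],
    [0,0,0],
    [0,0,-0.01],
    [0,0,-0.02],
    [0,0,-0.03],
    [0,0,-0.04],
    [0,0,-0.04]
  ],
  "gripper": [0,0,0,0,0,0,0,0,0,0]
}}

```text
time_s: 5.45
eef_pos: [0.4673, 0.1831, 0.1393]
tcp_rot: [0.54, 0.841, 0.0, 0.0]
ft_force: [0.8, 0.7, -5.7]
width: 0.0197
```

```bash
cat >> h.py <<'E'
def final(yaw,th,corner=(.127,-.092),tgt=(.512,-.162,.15)):
    "TCP pose for the caddy with given yaw, tipped th deg toward corner, inside floor corner at tgt"
    u=np.r_[R.from_euler('z',yaw,degrees=True).as_matrix()[:2,:2]@corner,0]; u/=np.linalg.norm(u)
    T=R.from_rotvec(np.radians(th)*np.cross([0,0,1],u)).as_matrix()
    Rc=T@R.from_euler('z',yaw,degrees=True).as_matrix()
    return np.array(tgt)+Rc@(np.array([0,0,.117])-np.r_[corner,.003]), T@tool(yaw+90)
E
python3 -c "
from h import *
o=get_obs(); print(o['ft_force'],o['joint_positions'])
for y in (-15,0,-30):
  p,M=final(y,27); print(y,p,M.round(2).tolist())
print(plan([.43,-.09,.34],tool(75)))
"
```

```text
[ 0.76220876  0.70393379 -5.67552588] [ 2.71317146e-01 -6.79766786e-02  1.87346590e+00 -3.57251369e-06
  1.33497614e+00 -1.72860047e+00]
-15 [ 0.4565406  -0.09370871  0.32277024] [[0.3, 0.91, -0.29], [0.92, -0.19, 0.35], [0.27, -0.37, -0.89]]
0 [ 0.44075525 -0.11038963  0.32277024] [[0.05, 0.93, -0.37], [0.96, 0.05, 0.27], [0.27, -0.37, -0.89]]
-30 [ 0.47610542 -0.08168174  0.32277024] [[0.53, 0.83, -0.19], [0.81, -0.42, 0.41], [0.27, -0.37, -0.89]]
(array([-0.466, -0.295, -0.402]), array([ 0.001, -0.   ,  0.66 ]))
```

>>> {"op": "send_rows", "data": {
  "dr": [
    [0,0,0],
    [0,0,0],
    [0,0,0],
    [0,0,0],
    [0,0,0],
    [0,0,0],
    [0,0,0],
    [0,0,0],
    [0,0,0],
    [0,0,0],
    [0,0,0],
    [0,0,0]
  ],
  "xyz": [
    [0,0,-0.02],
    [0,0,-0.06],
    [0,0,-0.1],
    [0,0,-0.14],
    [0,0,-0.18],
    [0,0,-0.22],
    [0,0,-0.26],
    [0,0,-0.3],
    [0,0,-0.34],
    [0,0,-0.38],
    [0,0,-0.4],
    [0,0,-0.4]
  ],
  "gripper": [0,0,0,0,0,0,0,0,0,0,0,0]
}}

```text
time_s: 6.95
eef_pos: [0.4672, 0.1831, 0.3395]
tcp_rot: [0.54, 0.841, 0.001, 0.0]
ft_force: [0.7, -0.1, -5.8]
width: 0.0194
```

```bash
python3 -c "
from h import *
o=get_obs(); print(o['eef_pos'],o['ft_force'],o['moment'],o['joint_positions'])
print(plan([.45,-.09,.34],tool(75)))
c=cam('scene','s1.png')
"
```

```text
[0.46722515 0.18313673 0.33951568] [ 0.66046184 -0.06572651 -5.81265379] [ 0.05191248  0.01540175 -0.01699113] [ 2.71351461e-01 -1.57498756e-01  1.58988522e+00  1.01200159e-05
  1.70780506e+00 -1.72864310e+00]
(array([-0.482, -0.259, -0.001]), array([ 0.001, -0.   ,  0.66 ]))
```

View pics/s1.png

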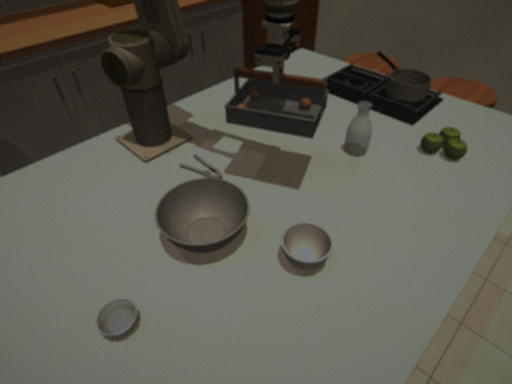

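The caddy is lifted and level at about (278,105). The weight reads about 5.8 N. I'll carry it across to the bowl.

>>> {"op": "send_rows", "data": {
  "dr": [
    [0,0,0.01],
    [0,0,0.05],
    [0,0,0.11],
    [0,0,0.19],
    [0,0,0.27],
    [0,0,0.36],
    [0,0,0.45],
    [0,0,0.53],
    [0,0,0.59],
    [0,0,0.63],
    [0,0,0.65],
    [0,0,0.66]
  ],
  "xyz": [
    [-0.007,-0.004,0],
    [-0.036,-0.02,0],
    [-0.08,-0.043,0],
    [-0.139,-0.075,0],
    [-0.197,-0.106,0],
    [-0.263,-0.141,0],
    [-0.329,-0.177,0],
    [-0.387,-0.208,0],
    [-0.431,-0.232,0],
    [-0.46,-0.247,0],
    [-0.475,-0.255,0],
    [-0.482,-0.259,0]
  ],
  "gripper": [0,0,0,0,0,0,0,0,0,0,0,0]
}}

```text
time_s: 8.5
eef_pos: [0.4493, -0.0901, 0.3385]
tcp_rot: [0.794, 0.608, 0.0, -0.0]
ft_force: [-0.0, 0.5, -6.5]
width: 0.0195
```

```bash
python3 -c "
from h import *
o=get_obs(); print(o['time_s'],o['eef_pos'],o['ft_force'],o['joint_positions'])
for th in (8,16,27): p,M=final(-15,th,tgt=(.512,-.162,.165)); print(th,p,plan(p,M,o))
"
```

```text
8.5 [ 0.44929802 -0.09014547  0.33853632] [-0.01383863  0.53746575 -6.51518557] [-3.10172978e-01 -2.76764271e-01  1.69387807e+00  2.61012413e-04
  1.72470307e+00 -1.61833286e+00]
8 [ 0.42410273 -0.05376555  0.2997159 ] (array([ 0.057, -0.068,  0.078]), array([ 0.108,  0.078, -0.001]))
16 [ 0.43677752 -0.06937295  0.31780971] (array([ 0.034, -0.035,  0.041]), array([ 0.216,  0.156, -0.001]))
27 [ 0.4565406  -0.09370871  0.33777024] (array([-0.003,  0.016,  0.002]), array([ 0.364,  0.264, -0.001]))
```

>>> {"op": "send_rows", "data": {
  "dr": [
    [0.01,0.008,0],
    [0.03,0.022,0],
    [0.05,0.036,0],
    [0.07,0.05,0],
    [0.09,0.065,0],
    [0.11,0.08,0],
    [0.13,0.094,0],
    [0.15,0.109,0],
    [0.165,0.12,0],
    [0.175,0.127,0],
    [0.18,0.13,0],
    [0.18,0.13,0]
  ],
  "xyz": [
    [0,0,0],
    [0,0,0],
    [0,0,0],
    [0,0,0],
    [0,0,0],
    [0,0,0],
    [0,0,0],
    [0,0,0],
    [0,0,0],
    [0,0,0],
    [0,0,0],
    [0,0,0]
  ],
  "gripper": [0,0,0,0,0,0,0,0,0,0,0,0]
}}

```text
time_s: 10.0
eef_pos: [0.4494, -0.09, 0.3386]
tcp_rot: [0.788, 0.605, -0.003, -0.116]
ft_force: [-0.1, 0.7, -6.0]
width: 0.0198
```

```bash
python3 -c "
from h import *
o=get_obs(); print(o['time_s'],o['eef_pos'],o['ft_force'],o['moment'],o['joint_positions'])
p,M=final(-15,27,tgt=(.512,-.162,.165)); print(p,plan(p,M,o))
c=cam('scene'); cv2.imwrite('pics/s2.png',cv2.resize(c['frame'][40:280,80:400],(800,600)))
"
```

```text
10.0 [ 0.44941573 -0.09001451  0.33864649] [-0.14825588  0.7124402  -5.99253446] [-0.31315286 -0.28709413 -0.03270142] [-0.39574    -0.09398506  1.5505299   0.11476093  1.88882138 -1.67980361]
[ 0.4565406  -0.09370871  0.33777024] (array([-0.003,  0.016, -0.002]), array([ 0.185,  0.134, -0.   ]))
```

View pics/s2.png

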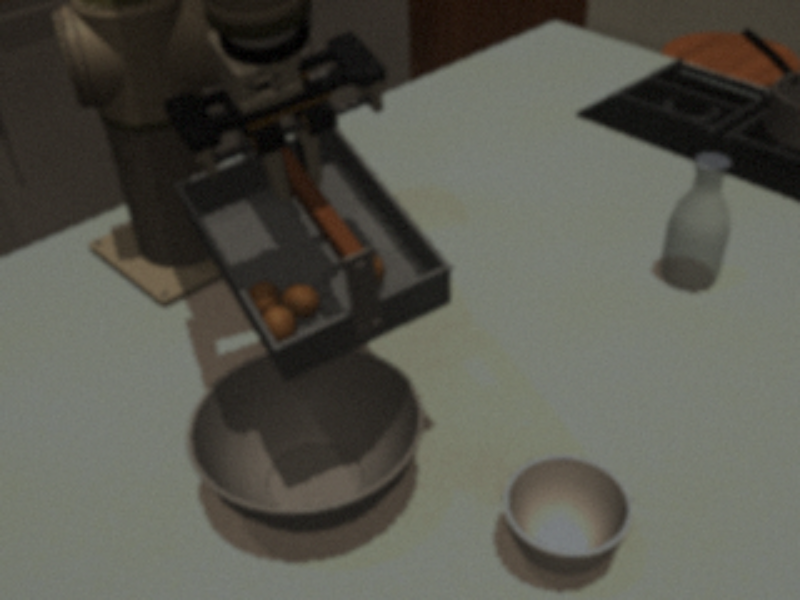

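Three walnuts are already together in the low corner, at about (280,305) in the crop. The fourth may be hidden by the front upright at about (360,290). I'll tip further.

>>> {"op": "send_rows", "data": {
  "dr": [
    [0.01,0.008,0],
    [0.03,0.022,0],
    [0.05,0.036,0],
    [0.07,0.05,0],
    [0.09,0.065,0],
    [0.11,0.08,0],
    [0.13,0.094,0],
    [0.15,0.109,0],
    [0.17,0.123,0],
    [0.18,0.13,0],
    [0.185,0.134,0],
    [0.185,0.134,0]
  ],
  "xyz": [
    [0,0.001,0],
    [0,0.003,0],
    [0,0.005,0],
    [0,0.007,0],
    [-0.001,0.009,0],
    [-0.001,0.011,0],
    [-0.002,0.013,0],
    [-0.002,0.014,0],
    [-0.003,0.015,0],
    [-0.003,0.016,-0.002],
    [-0.003,0.016,-0.002],
    [-0.003,0.016,-0.002]
  ],
  "gripper": [0,0,0,0,0,0,0,0,0,0,0,0]
}}

```text
time_s: 11.55
eef_pos: [0.4568, -0.0936, 0.3379]
tcp_rot: [0.771, 0.592, -0.007, -0.234]
ft_force: [-0.2, -0.2, -6.0]
width: 0.0197
```

```bash
cat > chk.py <<'E'
from h import *
import sys
def pose(o):
    Rt=rot(o['tcp_rot']); y=np.c_[-Rt[:,1]*-1,Rt[:,0],-Rt[:,2]]; # caddy axes: x=tool y, y=tool x, z=-tool z
    return y,o['eef_pos']-y@[0,0,.117]
o=get_obs(); Rc,p=pose(o)
print(o['time_s'],o['eef_pos'],o['ft_force'],o['width'],np.linalg.det(Rc),'tilt',np.degrees(np.arccos(Rc[2,2])))
k=p+Rc@[.127,-.092,.003]; print('corner4',k,'horiz to bowl',np.linalg.norm(k[:2]-[.512,-.162]))
for n,sl in (('scene',(40,80)),('top',(100,180))):
    c=cam(n); f=cv2.resize(c['frame'][sl[0]:sl[0]+240,sl[1]:sl[1]+320],(800,600))
    for x,y,z in [(.13,.095,.055),(-.13,.095,.055),(-.13,-.095,.055),(.13,-.095,.055),(.13,-.095,0),(.13,.095,0),(.13,0,.129)]:
        q=(proj(c,p+Rc@[x,y,z])-[sl[1],sl[0]])*2.5; cv2.circle(f,tuple(int(v) for v in q),4,(0,255,0),1)
    cv2.imwrite(f'pics/{sys.argv[1]}_{n}.png',f)
    for d in spot_in(n,'walnut1'): print(n,round(d['confidence'],2),(np.array(d['point'])*[512,384]-[sl[1],sl[0]])*2.5)
E
python3 chk.py a
```

```text
11.55 [ 0.45678974 -0.09360334  0.33794907] [-0.17879572 -0.16110383 -6.02127438] 0.019665090155228954 1.0000000000000004 tilt 27.01931250489931
corner4 [ 0.51216016 -0.16189187  0.1651492 ] horiz to bowl 0.00019324089974929193
scene 0.51 [269.76  298.976]
scene 0.48 [289.216 330.464]
scene 0.48 [312.    305.216]
scene 0.47 [319.296 329.792]
```

View pics/a_scene.png

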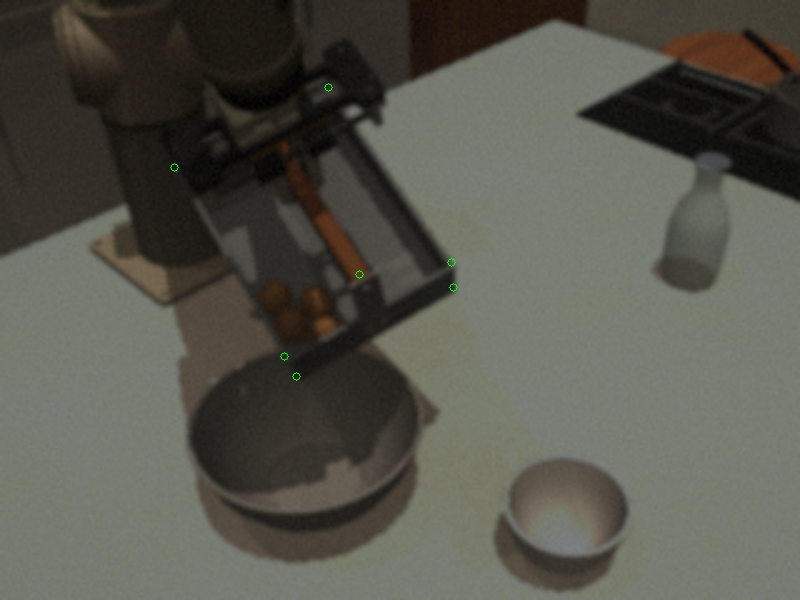

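View pics/a_top.png

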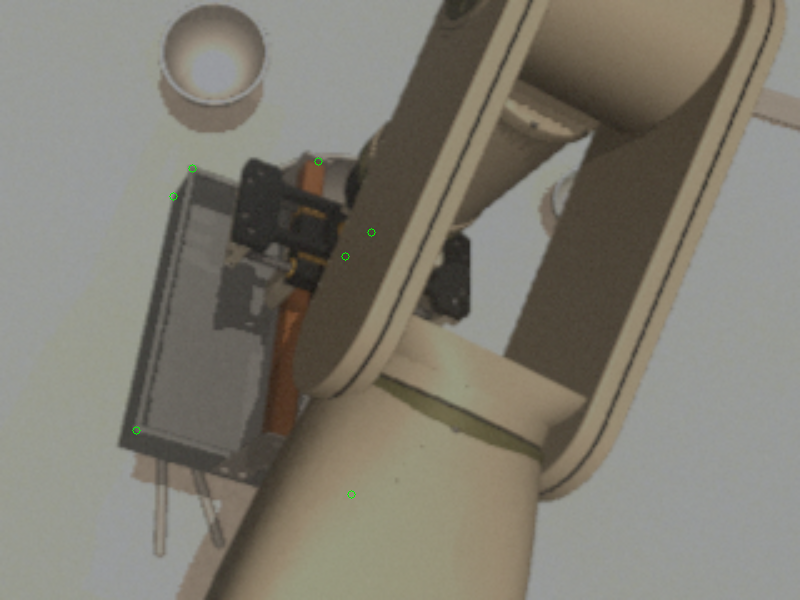

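All four walnuts lie clustered in the low corner, at about (295,310) in the crop. The corner is over the bowl, close to where the arm model puts it, with a slight pitch slip of under 10 mm at the corner. I'll lower 12 mm to centre the height, then wait and re-check.

```bash
python3 -c "
from h import *
o=get_obs(); print(plan(o['eef_pos']+[0,0,-.012],rot(o['tcp_rot'])))"
```

```text
(array([-0.006,  0.009,  0.021]), array([0., 0., 0.]))
```

>>> {"op": "send_rows", "data": {
  "dr": [
    [0,0,0],
    [0,0,0],
    [0,0,0],
    [0,0,0],
    [0,0,0],
    [0,0,0],
    [0,0,0],
    [0,0,0],
    [0,0,0],
    [0,0,0],
    [0,0,0],
    [0,0,0]
  ],
  "xyz": [
    [-0.002,0.003,0.007],
    [-0.004,0.006,0.014],
    [-0.006,0.009,0.021],
    [-0.006,0.009,0.021],
    [-0.006,0.009,0.021],
    [-0.006,0.009,0.021],
    [-0.006,0.009,0.021],
    [-0.006,0.009,0.021],
    [-0.006,0.009,0.021],
    [-0.006,0.009,0.021],
    [-0.006,0.009,0.021],
    [-0.006,0.009,0.021]
  ],
  "gripper": [0,0,0,0,0,0,0,0,0,0,0,0]
}}

```text
time_s: 13.25
eef_pos: [0.4569, -0.0935, 0.3261]
tcp_rot: [0.771, 0.592, -0.007, -0.234]
ft_force: [0.7, 0.1, -6.1]
width: 0.0194
```

>>> {"op": "send_rows", "data": {
  "dr": [
    [0,0,0],
    [0,0,0],
    [0,0,0],
    [0,0,0],
    [0,0,0],
    [0,0,0],
    [0,0,0],
    [0,0,0],
    [0,0,0],
    [0,0,0],
    [0,0,0],
    [0,0,0]
  ],
  "xyz": [
    [0,0,0],
    [0,0,0],
    [0,0,0],
    [0,0,0],
    [0,0,0],
    [0,0,0],
    [0,0,0],
    [0,0,0],
    [0,0,0],
    [0,0,0],
    [0,0,0],
    [0,0,0]
  ],
  "gripper": [0,0,0,0,0,0,0,0,0,0,0,0]
}}

```text
time_s: 14.75
eef_pos: [0.4569, -0.0935, 0.3261]
tcp_rot: [0.771, 0.592, -0.007, -0.234]
ft_force: [0.3, -0.5, -5.6]
width: 0.0197
```

```bash
python3 chk.py b
```

```text
14.75 [ 0.45693226 -0.09346608  0.32611222] [ 0.29859407 -0.49151537 -5.61261556] 0.01970234714350495 1.0000000000000002 tilt 27.025161645825083
corner4 [ 0.51228877 -0.16174318  0.15330339] horiz to bowl 0.0003864563831361016
scene 0.59 [315.2  319.52]
scene 0.54 [284.736 330.464]
scene 0.48 [274.496 308.288]
scene 0.45 [ 94.784 683.264]
scene 0.41 [315.456 341.216]
```

View pics/b_scene.png

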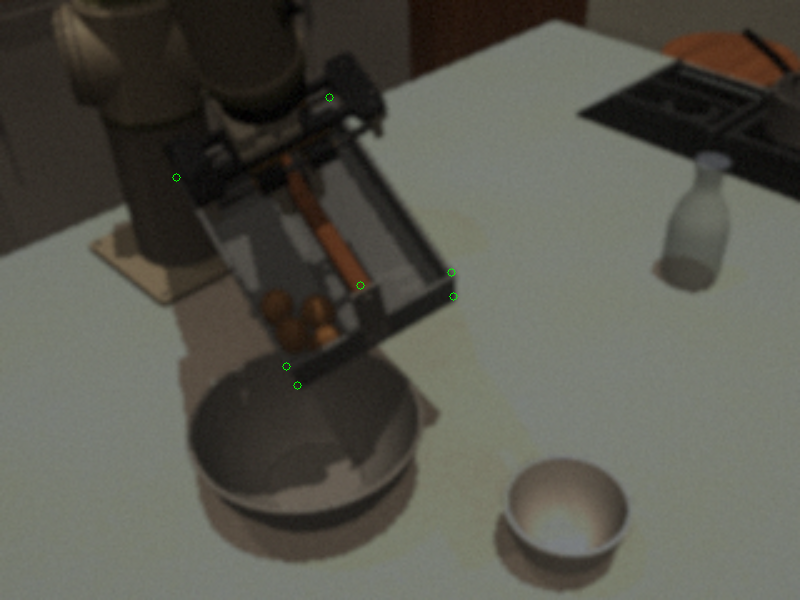

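All four walnuts, at about (275–320, 305–340) in the crop, are unchanged in the low corner. The caddy is steady above the bowl, and the bowl, white bowl and carafe have not moved. I'm handing in.

```bash
python3 -c "
from h import *
print(close_job())"
```

```text
the job is handed in; nothing more can be done
None
```

I gripped the caddy by its handle at 60 N and carried it level to the bowl. There I tipped it about 27° toward its +x −y corner and handed in while still holding it. Handing in gave no verdict.

**Last checks:**
- **Grip:** the fingers stayed on the handle at 19.7 mm opening, with about 5.6 N of weight. The arm's position did not change over the last 1.5 s.
- **Walnuts:** all four show in a tight cluster in the low corner. One further network "walnut" report, at 0.45, lay far from the caddy, and I took it as false.
- **Corner:** from the arm's pose it is within 1 mm (level) of the bowl's centre and about 53 mm above the rim. It may be up to about 10 mm off, because the picture shows the caddy slipped slightly in the grip, so the true tilt is probably a few degrees under 27°.
- **Other things:** the bowl, white bowl and carafe look unmoved in the last picture. I did not look at the glass dish and nutcracker closely at the end.
- **Time:** about 15 s of the 54 s allowed.

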